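# Lock a grinding jar and turn it onto its side for the mill

## Task

Close the grinding jar that stands in the hexagonal closing stand: with the jar still seated, turn its knurled ring clockwise to the stop, so that the line on the ring meets the line on the lid. Then draw the jar straight up out of the stand, turn it onto its side, roughly level, as jars ride in the mill, and finish while still holding it like that in the gripper, at rest, above or close beside the stand with all of it at least 15 cm over the bench. Never tip it unlocked, and leave the other things on the bench where they are.

Things in the scene. Friction and masses are not known exactly. Their poses are not given: they have to be found in the camera images.
- stand: fixed closing stand, screwed to the bench: aluminium plate 130 x 100 x 10 mm carrying a six-sided socket 60 mm across outside, 44.4 mm across flats inside, its floor 10 mm and its rim 36 mm above the bench; origin at the centre of the plate's underside on the socket's axis, z up. Fixed equipment up to 280 mm tall stands along the bench's sides, over 0.42 m left or right of the robot's centre line
- jar: steel grinding jar, 112 mm tall, 0.4 to 0.6 kg with its ring, standing loosely 26 mm deep in the socket. From its underside (its origin; z along its axis to the lid): hexagonal foot 42 mm across flats to 30 mm, round body 42 mm across to 75, shoulder 53 mm across to 81, closing ring 82 to 108, lid 38 mm across to 112. The socket lets it turn about 0.11 rad either way. Centre of mass 62 mm up
- jar_foot (a point): centre of the jar's underside
- jar_lid (a point): centre of the lid's flat top face, 112 mm from the underside. On this face a dark radial line along the jar's +x is the locked mark; a dark dot 1.2 rad anticlockwise from it, seen from above, is the open mark. A short dark line on the shoulder repeats the locked mark
- ring (a joint): the jar's captive closing ring: knurled aluminium, round, 57 mm across, 26 mm tall, turning on the jar's axis and fixed to it lengthwise, so the jar may be lifted by it. 0 = open, grows clockwise seen from above, firm stop at 1.2 rad = locked (its dark line meets the line on the lid); counts as locked above 1.12. Drags with about 0.15 N m, stays where left
- ring_grip (a point): centre of the ring, on the jar's axis, 95 mm above the jar's underside (105 mm above the bench in the stand)
- ring_mark (a point): outer top end of the dark line across the ring's top face, 28.5 mm from the jar's axis
- small_jar: a second, smaller closed steel grinding jar standing on the bench near the stand: hexagonal foot 30 mm across flats, round cap ring 38 mm in diameter, 63 mm tall; origin at the centre of its underside
- ball_dish: white porcelain dish of steel grinding balls, 80 mm across the rim, 22 mm tall; origin at the centre of its underside
- hex_key: dark L-shaped hex key lying on the bench, 6 mm thick, long leg 90 mm along its y axis, short leg 28 mm along +x; origin on the bench under the middle of the long leg
- spatula: slim double-ended steel laboratory spatula lying on the bench, 218 mm long along its x axis, up to 14 mm wide, 6 mm thick; origin on the bench under its middle
- timer: small white bench timer, 45 x 62 x 16 mm; origin at the centre of its underside
- powder_jar: clear jar with white cap and paper label, 64 mm in diameter, 85 mm tall; origin at the centre of its underside
- weigh_boat: white open weighing tray, 75 x 90 x 20 mm; origin at the centre of its underside
Not all that is in view belongs to the job. What is shaped like the jar but brown is not meant.

How it is judged:
On the way, in this order (a step that is already met when the one before it is completed fails the run):
1. ring turned to its locked mark with the jar still seated in the stand (value of joint ring above 1.12 rad and z of jar in the frame of stand below 0.016 m and angle between jar's own z axis and vertical below 0.15 rad), for 0.2 s.
2. jar drawn straight up clear of the stand's rim, still upright and locked (value of joint ring above 1.12 rad and z of jar_foot in the frame of stand above 0.04 m and angle between jar's own z axis and vertical below 0.35 rad and horizontal distance between jar_foot and stand below 0.035 m), for 0.1 s.
At the end, for the whole second after the job is handed in: held by the gripper (over 2 N), axis within 30 degrees of level, both ends of the axis at least 162 mm above the bench (whole jar clear by about 140 mm), at rest (under 0.03 m/s, 0.15 rad/s), ring above 1.12 rad, both ends within 25 cm of the stand's axis in plan (value of joint ring above 1.12 rad and angle between jar's own z axis and vertical between 1.05 and 2.09 rad and height (world z) of each of jar_foot, jar_lid above 0.162 m and contact force between jar and the fingers above 2 N and contact force between jar and stand below 0.1 N and horizontal distance between each of jar_foot, jar_lid and stand below 0.25 m and linear speed of jar below 0.03 m/s and angular speed of jar below 0.15 rad/s); the arm keeps its last pose, push and grip.
It fails at once if the jar tipped over 20 degrees with its ring unlocked (angle between jar's own z axis and vertical above 0.35 rad and value of joint ring below 1.08 rad).
It fails at once if one of the other loose things on the bench shifted by more than 3 cm (distance of any of small_jar, ball_dish, hex_key, spatula, timer, powder_jar, weigh_boat from where it was at the start of the episode above 0.03 m).
It also fails if it takes over 38 s, if anything falls off the work surface, if the arm or the gripper's body presses on something with over 40 N, if the wrist force passes 120 N, or if a joint passes its speed limit or range.

## Robot

A 6-joint arm with a two-finger parallel gripper is mounted at the origin on the work surface. World frame = base frame: x ahead of the robot, y to its left, z up, the work surface at z = 0. Lengths are in m, angles in rad, forces in N, time in s.
With the tool pointing down it reaches from about 0.35 to 0.775 m from the base axis. Payload 7.3 kg.
Tool frame: the origin (TCP) lies on the centre line of the jaws, within the pads' length; the fingertips stand ctrl.tcp_to_tips ahead of it and the grasp point (between the pads) lies 3 mm ahead of it (ctrl.tcp_to_tips is the distance from the TCP to the fingertips, in m); z points along the fingers, y is the direction in which the jaws open and shut (so a half turn about z gives the same grasp; the last joint's range is limited). The gripper opens to 92 mm and grips with 3 to 60 N. Pads are 19 mm wide; open, the fingers measure 130 mm over their backs; the gripper's body (75 mm by 190 mm) begins 47 mm behind the grasp point.
Start: joints at [1.201, 0.342, 1.524, -0, 1.275, -0.146], TCP at [0.116, 0.512, 0.249] pointing down, gripper open.
Joint ranges: [-2.53, 2.53], [-0.77, 2.02], [0.04, 2.7], [-1, 4.14], [0.28, 2.66], [-3.11, 3.11]. Speed limits (rad/s): [2.57, 2.57, 3.14, 3.14, 3.14, 3.14].

## Interface

Orientations are given as a 3x3 rotation matrix whose columns are the frame's x, y, z axes.
In Python, from station import ctrl gives the robot as it stands.
- The arm moves only by the tool carry_out, never from a script. Its argument "moves" is a list of rows, each a list of 5 numbers: the gripper command: -1 is fully open, 1 is shut, values between are in proportion, then the shift along the tool's x, y, z in cm, then the turn about the tool's z in degrees. In form: [[hand, tx, ty, tz, spin], ...]. A call has 1 to 8 rows; each row is the pose to reach, as a shift and turn from the pose measured when the call began, along the tool's axes at that moment; what a row does not reach only later rows make up. A row lasts 1/12 s, in which the tool goes at most 41.7 mm and 7.16 degrees, less where a joint would pass 70% of its speed; a pose out of reach is approached as far as the arm can. A call with a gripper value outside its range is refused whole. The fingers move at their own pace and stop on an object; "grip_force" is the grip in N (left out, the last holds). Time passes only in rows, so rows that repeat a pose let the fingers close. It gives the time, the measured TCP pose, the force and the opening at its end, in the units of the state.
- ctrl.read_state(): the state, without advancing time (a new reading comes with each control period).
- ctrl.capture(name): name is "scene" or "top" or "wrist"; returns a dict with "img" (480x640x3 uint8, red, green, blue), "z_map" (480x640 float32, m along the optical axis (not along the pixel's ray), 0 where there is no reading), "vertical_fov" (degrees; the focal length in pixels is half the picture's height over the tangent of half this angle, whatever the lens; pixels are square), "cx", "cy" (the principal point, pixels), "pose" (4x4, takes a point from camera to world coordinates). Camera axes: x right, y down, z forward; pixel columns grow to the right and rows downward; lengths in m; the calibration is good to about 2 mm. A picture is of the moment at which its call begins.
- ctrl.hand_in(): hands the job in, once; it reports no verdict.
Trained networks look in a picture, given as the dict that the camera call returned (one of the last four; its "shot" number tells which), for a name from the list of things; names that differ only in an ending like _2 or _b are one class to them, and where a whole thing is asked for, a point or a joint stands for the part that bears it (a point fixed in the world has none). Each returns a list of dicts, best first, with "conf" (0 to 1); they miss things now and then, are a little off and sometimes report something else, mostly with a low value. They report only what shows in the picture. A call takes as long as a camera call. They do not tell look-alikes from the thing itself.
- ctrl.silhouettes(picture, label): "mask" (480x640 bool, what is visible of it) and "location" ([column, row] in pixels, amid what is visible of it).
The state is a dict: "t": time; "joints": joint angles; "joint_velocities": joint speeds; "joint_torque": joint torques, N m; "eef_pos": TCP position; "ee_rot": TCP orientation; "contact_force": force on the tool from outside, world axes, zero at the start; "wrist_torque": the same for the moment, N m; "gripper_width": finger opening in m.
Only numpy, scipy, OpenCV 4.12 (cv2) and the standard library are available. Lean on these libraries where they do the work, as an engineer would, in place of code of your own. Each camera call takes 0.05 s, during which the arm holds its last target.

## Working session

There is one attempt and no reset: what is moved stays moved. The work goes in short steps, Python scripts to look and compute and a tool call to move; the robot and the scene stay as the last step left them, time stands still between calls to the robot, and variables do not carry over. Pictures are saved under pics/ and viewed, and the job is handed in when it is done.

Besides the shell and the picture viewer there is one more tool, called after "Request:" as name(argument=value, ...) on one line, values as JSON. carry_out: Moves the arm, as the interface text tells. Its arguments: {"type":"object","properties":{"moves":{"type":"array","items":{"type":"array","items":{"type":"number"}}},"grip_force":{"type":"number"}},"required":["moves"]}

```bash
ls; mkdir -p pics; cat > h.py <<'E'
import numpy as np, cv2
from station import ctrl
def f(p): return 240/np.tan(np.radians(p["vertical_fov"])/2)
def px2w(p,u,v,z=None):
    z=p["z_map"][int(round(v)),int(round(u))] if z is None else z
    c=np.array([(u-p["cx"])*z/f(p),(v-p["cy"])*z/f(p),z,1]); return (p["pose"]@c)[:3]
def w2px(p,w):
    c=np.linalg.inv(p["pose"])@np.append(w,1); return np.array([p["cx"]+f(p)*c[0]/c[2],p["cy"]+f(p)*c[1]/c[2]])
def ray(p,u,v,h):
    d=p["pose"][:3,:3]@np.array([(u-p["cx"])/f(p),(v-p["cy"])/f(p),1]);o=p["pose"][:3,3]
    return o+d*(h-o[2])/d[2]
def cloud(p,m):
    v,u=np.nonzero(m&(p["z_map"]>0)); z=p["z_map"][v,u]
    return (p["pose"]@np.stack([(u-p["cx"])*z/f(p),(v-p["cy"])*z/f(p),z,np.ones_like(z)]))[:3].T
def save(p,n,img=None): cv2.imwrite(f"pics/{n}.png",cv2.cvtColor(p["img"] if img is None else img,cv2.COLOR_RGB2BGR))
E
python3 - <<'E'
from h import *
np.set_printoptions(precision=4,suppress=True)
print(ctrl.read_state(),ctrl.tcp_to_tips)
for n in["scene","top"]:
    p=ctrl.capture(n);save(p,n)
    print(n,p["vertical_fov"],p["pose"])
    for l in["stand","jar","ring","small_jar"]:
        for d in ctrl.silhouettes(p,l):
            c=cloud(p,d["mask"]); print(l,d["conf"],d["location"],d["mask"].sum(),np.median(c,0),c.min(0),c.max(0))
E
```

```text
pics
{'t': 0.0, 'joints': array([ 1.201 ,  0.3427,  1.5251, -0.    ,  1.2754, -0.146 ]), 'joint_velocities': array([ 0.0012, -0.0011,  0.0014, -0.0011, -0.0017, -0.0018]), 'joint_torque': array([ -0.0001, -43.1225, -24.4228,   0.0717,   0.0559,  -0.0001]), 'eef_pos': array([0.1163, 0.5115, 0.248 ]), 'ee_rot': array([[-0.9751,  0.2219, -0.0006],
       [ 0.2219,  0.9751, -0.0015],
       [ 0.0002, -0.0016, -1.    ]]), 'contact_force': array([ 0.2412, -0.0024, -0.2909]), 'wrist_torque': array([ 0.0472, -0.041 , -0.0171]), 'gripper_width': 0.09178640800620308} 0.022
scene 51.98134718850209 [[ 0.4298  0.6999 -0.5705  1.0704]
 [ 0.9029 -0.3297  0.2757 -0.1231]
 [ 0.0049 -0.6336 -0.7737  0.746 ]
 [ 0.      0.      0.      1.    ]]
stand 0.6 [221.4, 276.5] 2099 [ 0.5338 -0.0695  0.0103] [ 0.4368 -0.1203 -0.0025] [0.5725 0.0095 0.0979]
stand 0.6 [416.7, 195.5] 360 [0.4972 0.3727 0.0043] [ 0.3729  0.3621 -0.0031] [0.5951 0.3885 0.0099]
stand 0.48 [417.8, 332.6] 2420 [0.7724 0.2007 0.0037] [ 0.7182  0.1412 -0.0023] [0.8302 0.2543 0.0238]
jar 0.69 [243.4, 312.4] 1855 [ 0.6642 -0.0601  0.1053] [
[... 989 characters left out ...]
0.1158 0.1098] [ 0.4025  0.0877 -0.0022] [0.4698 0.153  0.1165]
jar 0.94 [428.1, 301.1] 1246 [ 0.5081 -0.0523  0.1194] [ 0.4815 -0.1051  0.008 ] [ 0.5526 -0.0265  0.1273]
jar 0.76 [438.1, 220.9] 1361 [ 0.6417 -0.0557  0.1084] [ 0.6192 -0.1131 -0.0025] [ 0.7111 -0.0307  0.1165]
ring 0.76 [417.5, 304.9] 683 [ 0.5079 -0.0506  0.1183] [ 0.4817 -0.1051  0.0092] [ 0.5442 -0.0265  0.1251]
ring 0.71 [436.1, 223.3] 649 [ 0.6396 -0.0523  0.1079] [ 0.6192 -0.1131 -0.0009] [ 0.6915 -0.0307  0.1136]
ring 0.7 [306.7, 337.3] 479 [0.4326 0.1155 0.1087] [0.4068 0.088  0.105 ] [0.4613 0.1435 0.1122]
small_jar 0.71 [491.2, 332.2] 581 [ 0.4896 -0.1738  0.0609] [ 0.4721 -0.2106 -0.0013] [ 0.5155 -0.1595  0.0685]
```

View pics/scene.png

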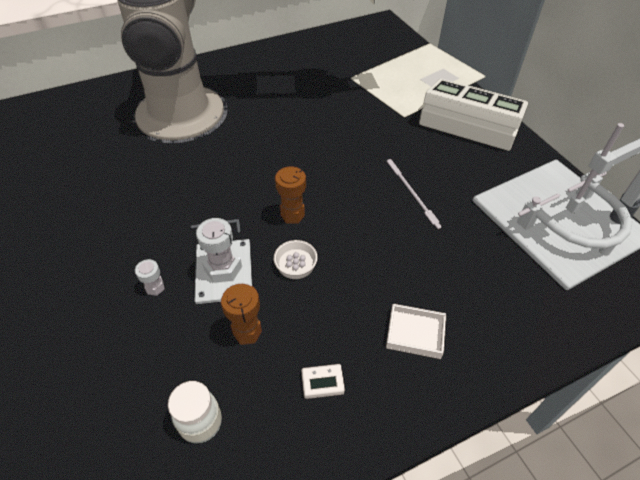

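View pics/top.png

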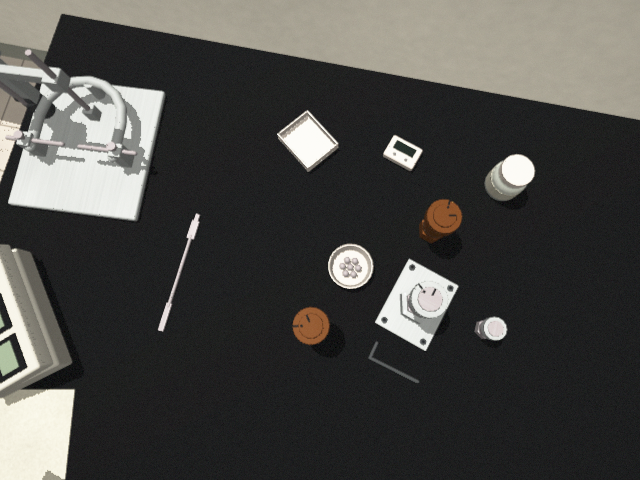

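```bash
python3 - <<'E'
from h import *
a=cv2.imread("pics/top.png")[250:360,365:520];b=cv2.imread("pics/scene.png")[205:310,180:260]
cv2.imwrite("pics/a.png",cv2.resize(a,None,fx=5,fy=5,interpolation=3))
cv2.imwrite("pics/b.png",cv2.resize(b,None,fx=5.6,fy=5.6,interpolation=3))
E
```

```text
(no output)
```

View pics/a.png

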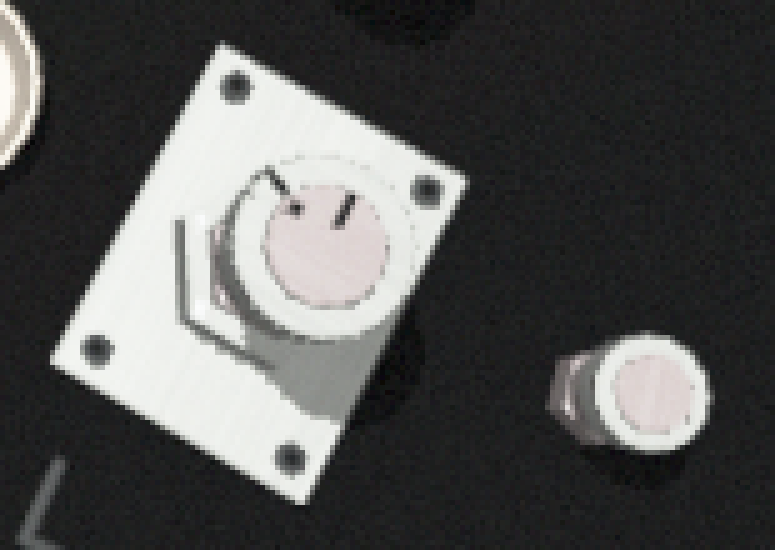

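View pics/b.png

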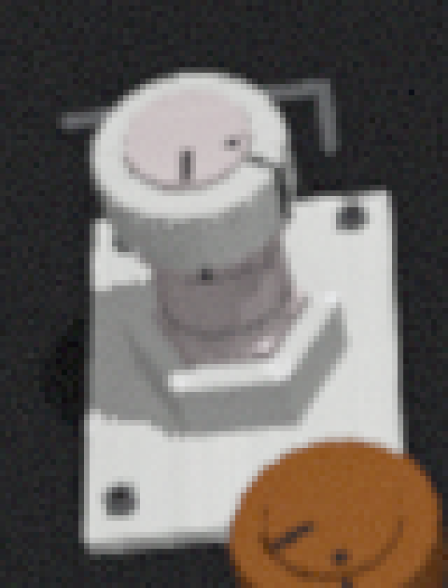

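```bash
python3 - <<'E'
from h import *
np.set_printoptions(precision=4,suppress=True)
p=ctrl.capture("top")
q=lambda u,v:(365+(u+.5)/5-.5,250+(v+.5)/5-.5)
C=np.array([ray(p,*q(*c),0.010)[:2] for c in[(222,42),(468,182),(308,505),(50,360)]])
print(C,C.mean(0),"centre")
d=[C[(i+1)%4]-C[i] for i in range(4)];print([(np.linalg.norm(x),np.degrees(np.arctan2(x[1],x[0]))) for x in d])
print("lid",ray(p,*q(327,245),.122)); c=ray(p,*q(327,245),.122)
for n,u,v,h in[("lidline",352,195,.122),("dot",296,209,.122),("ringmark",267,168,.118)]:
    w=ray(p,*q(u,v),h)-c; print(n,np.linalg.norm(w[:2]),np.degrees(np.arctan2(w[1],w[0])))
s=ctrl.capture("scene")
q2=lambda u,v:(180+(u+.5)/5.6-.5,205+(v+.5)/5.6-.5)
print("scene lid",ray(s,*q2(189,138),.122))
C=np.array([ray(s,*q2(*c),0.010)[:2] for c in[(88,540),(390,192)]]);print(C,C.mean(0))
E
```

```text
[[ 0.5882 -0.0289]
 [ 0.5559 -0.1228]
 [ 0.4344 -0.0846]
 [ 0.4652  0.0115]] [ 0.5109 -0.0562] centre
[(np.float64(0.0993534348333187), np.float64(-108.9812127881758)), (np.float64(0.12738460572037724), np.float64(162.55163649951768)), (np.float64(0.10100983748105107), np.float64(72.22604486515728)), (np.float64(0.12947935144884892), np.float64(-18.19636882564053))]
lid [ 0.5108 -0.0557  0.122 ]
lidline 0.017415089575895364 -17.227539652822777
dot 0.014227832119526005 50.88936460546344
ringmark 0.02926284868759449 46.264372070082366
scene lid [ 0.5125 -0.0534  0.122 ]
[[ 0.5582 -0.1198]
 [ 0.4656  0.0144]] [ 0.5119 -0.0527]
```

```bash
cat >> h.py <<'E'
def plan(xyz,yaw=None):
    s=ctrl.read_state();R=s["ee_rot"];d=R.T@(np.array(xyz)-s["eef_pos"])*100
    y=np.degrees(np.arctan2(R[1,1],R[0,1]))
    print("t",s["t"],"pos",s["eef_pos"].round(4),"yawy %.1f tilt %.2f"%(y,np.degrees(np.arccos(-R[2,2]))),"q",s["joints"].round(3),"w",s["gripper_width"])
    print("F",s["contact_force"].round(1),"T",s["wrist_torque"].round(2))
    print("shift cm",d.round(2),"spin",None if yaw is None else round((y-yaw+180)%360-180,1))
E
python3 -c "
from h import *
plan([.511,-.055,.235],-39)"
```

```text
t 0.6 pos [0.1165 0.5119 0.2488] yawy 77.2 tilt 0.01 q [ 1.201  0.342  1.524  0.     1.275 -0.146] w 0.0919712933648599
F [0.3 0.4 0.6] T [-0.    0.01 -0.02]
shift cm [-51.05 -46.53   1.37] spin 116.2
```

Request:
carry_out(moves=[[-1,-51,-46.5,1.4,116],[-1,-51,-46.5,1.4,116],[-1,-51,-46.5,1.4,116],[-1,-51,-46.5,1.4,116],[-1,-51,-46.5,1.4,116],[-1,-51,-46.5,1.4,116],[-1,-51,-46.5,1.4,116],[-1,-51,-46.5,1.4,116]], grip_force=40)

```text
t: 1.27
eef_pos: [0.3074, 0.2366, 0.2422]
ee_rot: [[-0.335, 0.942, 0.001], [0.942, 0.335, 0.001], [0.0, 0.001, -1.0]]
contact_force: [0.6, 1.0, -0.5]
gripper_width: 0.0917
```

```bash
python3 -c "
from h import *
plan([.511,-.055,.235],-39)"
```

```text
t 1.2667 pos [0.3074 0.2366 0.2422] yawy 19.6 tilt 0.06 q [0.458 0.094 1.871 0.    1.176 0.116] w 0.09171910611484788
F [ 0.6  1.  -0.5] T [-0.05 -0.   -0.02]
shift cm [-34.29   9.42   0.73] spin 58.6
```

Request:
carry_out(moves=[[-1,-34.3,9.4,0.7,58.6],[-1,-34.3,9.4,0.7,58.6],[-1,-34.3,9.4,0.7,58.6],[-1,-34.3,9.4,0.7,58.6],[-1,-34.3,9.4,0.7,58.6],[-1,-34.3,9.4,0.7,58.6],[-1,-34.3,9.4,0.7,58.6],[-1,-34.3,9.4,0.7,58.6]])

```text
t: 1.93
eef_pos: [0.4978, -0.0374, 0.2358]
ee_rot: [[0.613, 0.79, 0.001], [0.79, -0.613, 0.001], [0.001, 0.001, -1.0]]
contact_force: [1.5, 0.5, 0.1]
gripper_width: 0.0919
```

```bash
python3 -c "
from h import *
plan([.511,-.055,.235],-39)"
```

```text
t 1.9333 pos [ 0.4978 -0.0374  0.2358] yawy -37.8 tilt 0.09 q [-2.290e-01  3.060e-01  1.615e+00  1.000e-03  1.220e+00  4.300e-01] w 0.09190567400286444
F [1.5 0.5 0.1] T [-0.08  0.12  0.  ]
shift cm [-0.58  2.12  0.08] spin 1.2
```

Request:
carry_out(moves=[[-1,-0.6,2.1,0,1.2],[-1,-0.6,2.1,0,1.2],[-1,-0.6,2.1,0,1.2]])

```text
t: 2.18
eef_pos: [0.5109, -0.056, 0.2353]
ee_rot: [[0.631, 0.776, 0.0], [0.776, -0.631, 0.001], [0.001, -0.0, -1.0]]
contact_force: [-0.3, -0.1, -0.3]
gripper_width: 0.092
```

```bash
python3 -c "
from h import *
plan([.511,-.055,.108],-39)
for n in ['wrist','top']:
    p=ctrl.capture(n);save(p,n+'1')
    print(n,p['pose'].round(3))
"; python3 -c "
import cv2;a=cv2.imread('pics/top1.png')[220:380,340:520];cv2.imwrite('pics/top1c.png',cv2.resize(a,None,fx=4,fy=4,interpolation=3))"
```

```text
t 2.1833 pos [ 0.5109 -0.056   0.2353] yawy -39.1 tilt 0.07 q [-2.590e-01  3.330e-01  1.576e+00  1.000e-03  1.232e+00  4.230e-01] w 0.09198594275728805
F [-0.3 -0.1 -0.3] T [-0.07  0.16  0.02]
shift cm [ 0.07 -0.05 12.73] spin -0.1
wrist [[ 0.775 -0.609 -0.168  0.556]
 [-0.631 -0.748 -0.204 -0.001]
 [-0.001  0.264 -0.965  0.372]
 [ 0.     0.     0.     1.   ]]
top [[ 0.198 -0.959  0.203  0.425]
 [-0.98  -0.194  0.039  0.084]
 [ 0.003 -0.207 -0.978  0.848]
 [ 0.     0.     0.     1.   ]]
```

View pics/wrist1.png

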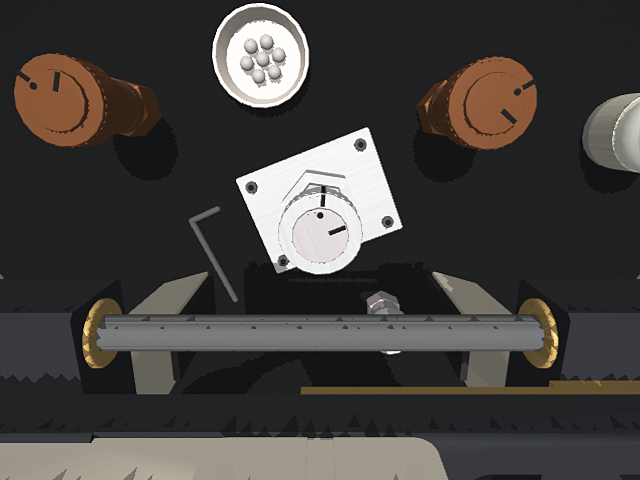

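View pics/top1c.png

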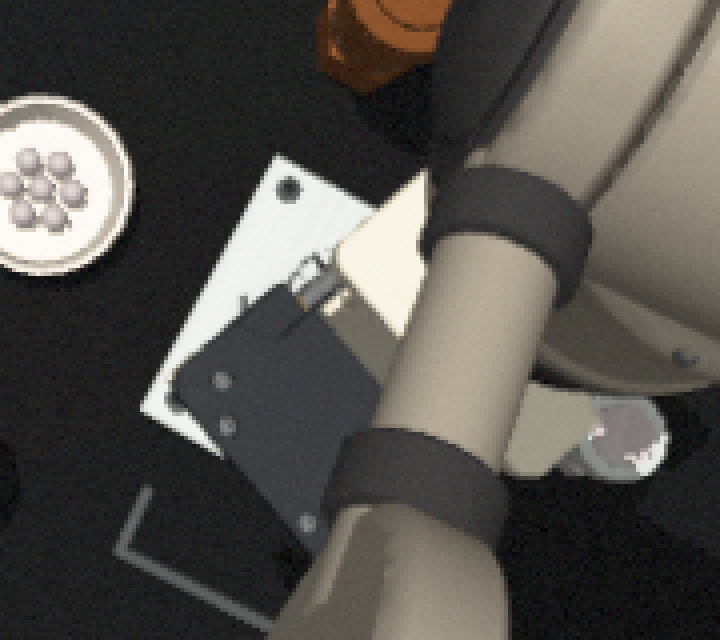

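```bash
python3 -c "
from h import *
p=ctrl.capture('wrist')
g=p['img'].astype(int)
m=(abs(p['z_map']-0)>0)
b=g[190:290,270:370]
# lid: pinkish
mk=np.zeros((480,640),bool);mk[200:272,285:356]=True
pk=mk&(g[...,0]-g[...,1]>8)
n,l,st,c=cv2.connectedComponentsWithStats(pk.astype(np.uint8))
i=1+st[1:,4].argmax();print(st[i],c[i])
u,v=c[i]; C=ray(p,u,v,.122);print('lid',C, 'depth pt',px2w(p,u,v))
for a in [(337,230),(320,215),(324,190)]:
    w=ray(p,*a,.12)-C;print(np.degrees(np.arctan2(w[1],w[0])),np.linalg.norm(w[:2]))
plan([C[0],C[1],.108],-39)
"

```

```text
[304 256  18   8  19] [312.26315789 260.26315789]
lid [ 0.49586031 -0.06361851  0.122     ] depth pt [ 0.49585745 -0.06362163  0.12198784]
12.232998653124037 0.026323695998954073
41.38941427491793 0.031147985288292435
41.64421441437152 0.047870490563130384
t 2.3333 pos [ 0.5101 -0.054   0.2359] yawy -38.9 tilt 0.08 q [-2.560e-01  3.310e-01  1.578e+00  1.000e-03  1.232e+00  4.230e-01] w 0.09207192815404787
F [ 0.1 -0.3  0.9] T [-0.15  0.1   0.02]
shift cm [-1.66 -0.5  12.79] spin 0.1
```

```bash
python3 -c "
from h import *
p=ctrl.capture('wrist')
im=cv2.resize(p['img'][160:300,240:400],None,fx=5,fy=5,interpolation=3);save(p,'w2',im)
C=ray(p,320,236,.122);print('lid',C)
z=p['z_map'];v,u=np.mgrid[0:480,0:640]
W=cloud(p,np.ones((480,640),bool));k=(W[:,2]>.1205)&(W[:,2]<.1235)&(np.hypot(W[:,0]-.51,W[:,1]+.055)<.026);q=W[k];print(len(q),q.mean(0),q.min(0),q.max(0),(q.min(0)+q.max(0))/2)
k=(W[:,2]>.1165)&(W[:,2]<.1195)&(np.hypot(W[:,0]-.51,W[:,1]+.055)<.035);q=W[k];print(len(q),q.min(0),q.max(0),(q.min(0)+q.max(0))/2)
print(cv2.minEnclosingCircle((q[:,:2]*1000).astype(np.float32)))
for a in [(337,230),(320,215),(324,190)]:
    w=ray(p,*a,.12)-C;print(np.degrees(np.arctan2(w[1],w[0])),np.linalg.norm(w[:2]))
"

```

```text
lid [ 0.51056003 -0.05346683  0.122     ]
2243 [ 0.51155341 -0.05470597  0.12238778] [ 0.49249372 -0.07373709  0.12053231] [ 0.52995691 -0.03532556  0.12349689] [ 0.51122531 -0.05453133  0.1220146 ]
2700 [ 0.48317192 -0.08324771  0.11656987] [ 0.53959242 -0.02694738  0.11949942] [ 0.51138217 -0.05509754  0.11803465]
((511.710693359375, -54.849021911621094), 28.85002899169922)
-21.37206053081088 0.011844475020468058
51.041529586164785 0.013775283972642643
46.16596010566556 0.03042094057189034
```

View pics/w2.png

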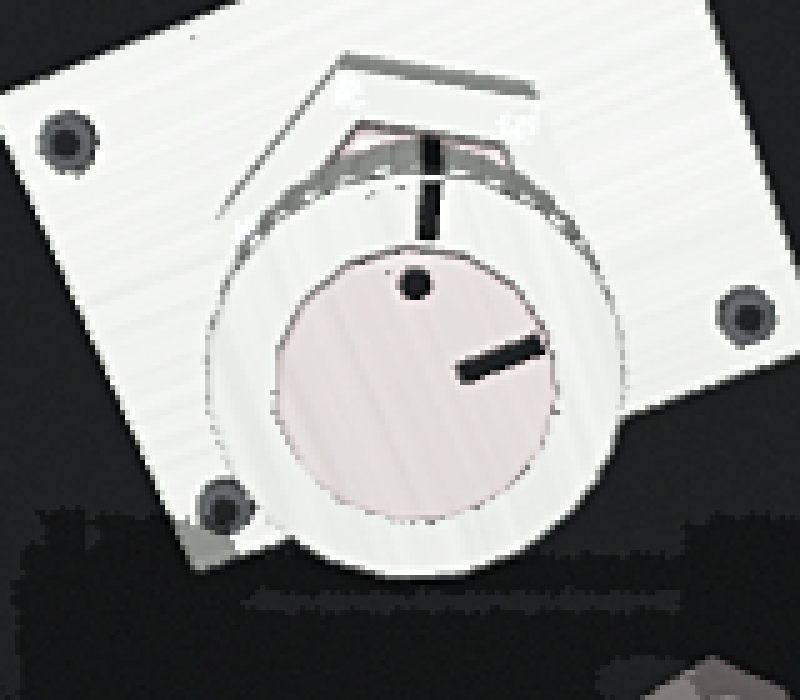

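```bash
python3 -c "
from h import *
plan([.5113,-.055,.108],-39)
"

```

```text
t 2.3833 pos [ 0.5102 -0.0539  0.236 ] yawy -38.9 tilt 0.08 q [-2.550e-01  3.300e-01  1.578e+00  1.000e-03  1.232e+00  4.230e-01] w 0.09195576056969922
F [ 0.4 -0.  -0.8] T [-0.12  0.17  0.04]
shift cm [-0.03  0.16 12.8 ] spin 0.1
```

Request:
carry_out(moves=[[-1,0,0.16,2,0],[-1,0,0.16,5.5,0],[-1,0,0.16,9,0],[-1,0,0.16,11.5,0],[-1,0,0.16,12.8,0],[-1,0,0.16,12.8,0],[-1,0,0.16,12.8,0]])

```text
t: 2.97
eef_pos: [0.5113, -0.0539, 0.1082]
ee_rot: [[0.627, 0.779, 0.001], [0.779, -0.627, 0.001], [0.001, -0.0, -1.0]]
contact_force: [-0.3, -0.3, -1.0]
gripper_width: 0.0922
```

```bash
python3 -c "
from h import *
plan([.5113,-.055,.108],-39)
"

```

```text
t 2.9667 pos [ 0.5113 -0.0539  0.1082] yawy -38.8 tilt 0.07 q [-2.55e-01  4.82e-01  1.74e+00  1.00e-03  9.19e-01  4.22e-01] w 0.09218926209962819
F [-0.3 -0.3 -1. ] T [-0.12  0.07  0.02]
shift cm [-0.09  0.07  0.02] spin 0.2
```

Request:
carry_out(moves=[[0,0,0,0,0],[0.3,0,0,0,0],[1,0,0,0,0],[1,0,0,0,0],[1,0,0,0,0],[1,0,0,0,0],[1,0,0,0,0],[1,0,0,0,0]], grip_force=40)

```text
t: 3.63
eef_pos: [0.5117, -0.0541, 0.1086]
ee_rot: [[0.627, 0.779, 0.002], [0.779, -0.627, 0.001], [0.002, 0.001, -1.0]]
contact_force: [0.7, -1.0, 2.8]
gripper_width: 0.0564
```

```bash
python3 -c "
from h import *
plan([.5113,-.055,.108],-39)
"

```

```text
t 3.6333 pos [ 0.5117 -0.0541  0.1086] yawy -38.8 tilt 0.10 q [-2.55e-01  4.82e-01  1.74e+00  1.00e-03  9.19e-01  4.22e-01] w 0.056367247779462365
F [ 0.7 -1.   2.8] T [-0.26 -0.02  0.05]
shift cm [-0.09  0.03  0.06] spin 0.2
```

Request:
carry_out(moves=[[1,0,0,0,6],[1,0,0,0,12],[1,0,0,0,18],[1,0,0,0,24],[1,0,0,0,30],[1,0,0,0,36],[1,0,0,0,42],[1,0,0,0,48]])

```text
t: 4.3
eef_pos: [0.5121, -0.0547, 0.1087]
ee_rot: [[0.999, 0.051, 0.003], [0.051, -0.999, -0.0], [0.003, 0.0, -1.0]]
contact_force: [0.4, -2.3, 0.4]
gripper_width: 0.0562
```

```bash
python3 -c "
from h import *
plan([.5113,-.055,.108],-108)
"

```

```text
t 4.3 pos [ 0.5121 -0.0547  0.1087] yawy -87.1 tilt 0.15 q [-0.255  0.482  1.739  0.     0.918  1.264] w 0.0562290618411562
F [ 0.4 -2.3  0.4] T [-0.55 -0.14  0.13]
shift cm [-0.08  0.03  0.07] spin 20.9
```

Request:
carry_out(moves=[[1,0,0,0,5],[1,0,0,0,10],[1,0,0,0,14],[1,0,0,0,17],[1,0,0,0,20],[1,0,0,0,22],[1,0,0,0,24]])

```text
t: 4.88
eef_pos: [0.5123, -0.0551, 0.1087]
ee_rot: [[0.933, -0.361, 0.003], [-0.361, -0.933, -0.001], [0.003, -0.0, -1.0]]
contact_force: [1.4, -1.1, -0.3]
gripper_width: 0.0564
```

```bash
python3 -c "
from h import *
plan([.5113,-.055,.108],-108)
"

```

```text
t 4.8833 pos [ 0.5123 -0.0551  0.1087] yawy -111.2 tilt 0.18 q [-0.256  0.482  1.739 -0.     0.918  1.685] w 0.05644456593599368
F [ 1.4 -1.1 -0.3] T [-0.34 -0.11  0.6 ]
shift cm [-0.1   0.03  0.07] spin -3.2
```

Request:
carry_out(moves=[[1,0,0,0,1.5],[1,0,0,0,3],[1,0,0,0,4],[1,0,0,0,4]])

```text
t: 5.22
eef_pos: [0.5116, -0.0549, 0.1087]
ee_rot: [[0.906, -0.423, 0.001], [-0.423, -0.906, -0.001], [0.002, 0.001, -1.0]]
contact_force: [-3.4, 0.7, 4.4]
gripper_width: 0.056
```

```bash
python3 -c "
from h import *
plan([.5113,-.055,.108],-108)
p=ctrl.capture('wrist');save(p,'w3',cv2.resize(p['img'][140:340,200:440],None,fx=3,fy=3,interpolation=3))
p=ctrl.capture('scene');save(p,'s3',cv2.resize(p['img'][180:320,130:310],None,fx=4,fy=4,interpolation=3))
"

```

```text
t 5.2167 pos [ 0.5116 -0.0549  0.1087] yawy -115.0 tilt 0.11 q [-2.550e-01  4.810e-01  1.739e+00 -1.000e-03  9.190e-01  1.753e+00] w 0.05600551004799614
F [-3.4  0.7  4.4] T [0.03 0.9  1.44]
shift cm [-0.02  0.02  0.07] spin -7.0
```

View pics/w3.png

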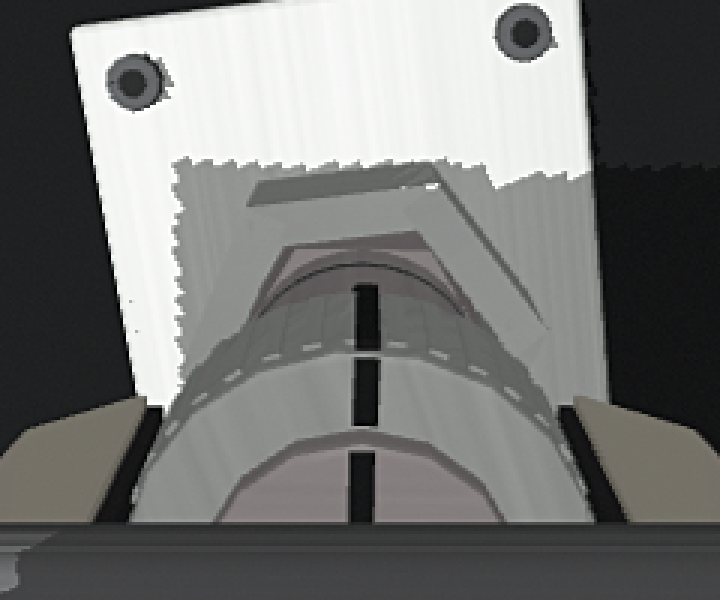

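View pics/s3.png

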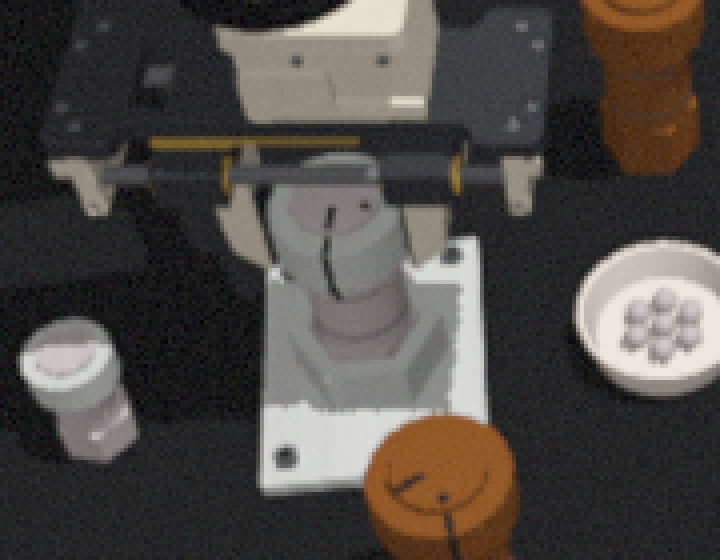

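Request:
carry_out(moves=[[1,0,0,0,-2],[1,0,0,0,-4],[1,0,0,0,-5.5],[1,0,0,0,-5.5]])

```text
t: 5.65
eef_pos: [0.5115, -0.0549, 0.1087]
ee_rot: [[0.942, -0.335, 0.001], [-0.335, -0.942, -0.001], [0.001, 0.0, -1.0]]
contact_force: [-2.1, 0.5, 4.0]
gripper_width: 0.0562
```

```bash
python3 -c "
from h import *
plan([.5113,-.055,.143],-108)
"

```

```text
t 5.65 pos [ 0.5115 -0.0549  0.1087] yawy -109.6 tilt 0.08 q [-0.256  0.481  1.74  -0.     0.919  1.657] w 0.05619942758216748
F [-2.1  0.5  4. ] T [0.01 0.57 0.14]
shift cm [-0.01  0.01 -3.43] spin -1.6
```

Request:
carry_out(moves=[[1,0,0,-0.7,0],[1,0,0,-1.6,0],[1,0,0,-2.5,0],[1,0,0,-3.3,0],[1,0,0,-3.8,0],[1,0,0,-3.8,0],[1,0,0,-3.8,0],[1,0,0,-3.8,0]])

```text
t: 6.32
eef_pos: [0.5112, -0.0548, 0.1466]
ee_rot: [[0.942, -0.335, 0.001], [-0.335, -0.942, -0.0], [0.001, 0.0, -1.0]]
contact_force: [-0.4, -0.3, -4.6]
gripper_width: 0.0568
```

```bash
python3 -c "
from h import *
plan([.5113,-.055,.143],-108)
p=ctrl.capture('wrist');save(p,'w4',cv2.resize(p['img'][140:340,200:440],None,fx=3,fy=3,interpolation=3))
p=ctrl.capture('scene');save(p,'s4',cv2.resize(p['img'][180:320,130:310],None,fx=4,fy=4,interpolation=3))
"

```

```text
t 6.3167 pos [ 0.5112 -0.0548  0.1466] yawy -109.6 tilt 0.06 q [-0.256  0.429  1.699 -0.     1.012  1.657] w 0.05679993456733216
F [-0.4 -0.3 -4.6] T [-0.04  0.23  0.02]
shift cm [0.01 0.02 0.36] spin -1.6
```

View pics/w4.png

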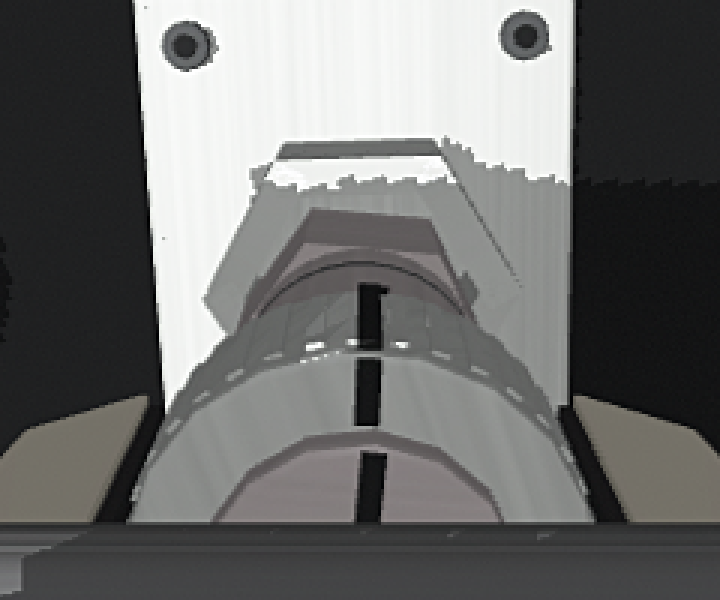

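View pics/s4.png

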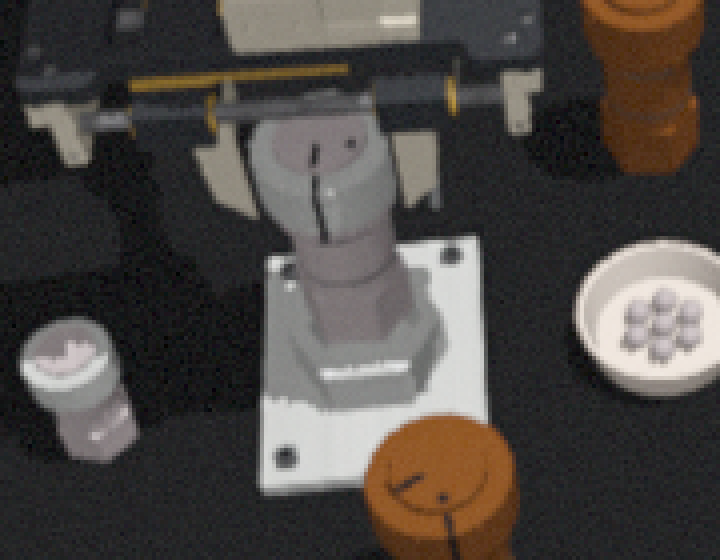

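```bash
cat > mark.py <<'E'
from h import *
def mark(tag):
    p=ctrl.capture('wrist');s=ctrl.read_state();g=p['img'].max(2)
    c0=s["eef_pos"];dz=c0[2]-.108
    r=[]
    for h,r0,r1,n in[(.122,.008,.018,"lid"),(.118,.0205,.0278,"ring")]:
        # sample polar
        best=[]
        for rr in np.linspace(r0,r1,14):
            a=np.radians(np.arange(-60,20,.25)); v=[]
            for t in a:
                u=w2px(p,[c0[0]+rr*np.cos(t),c0[1]+rr*np.sin(t),h+dz]); v.append(g[int(round(u[1])),int(round(u[0]))] if 0<=u[1]<313.0 else 255)
            v=np.array(v); k=v<45
            if k.sum()>3: best.append((rr,np.degrees(a[k].mean()),k.sum()/4))
        r.append(best);print(n,[(round(x[0]*1000,1),round(x[1],1),x[2]) for x in best])
    return p
if __name__=="__main__": mark("")
E
python3 mark.py
```

```text
lid [(np.float64(9.5), np.float64(-25.2), np.float64(13.75)), (np.float64(10.3), np.float64(-26.2), np.float64(15.25)), (np.float64(11.1), np.float64(-25.8), np.float64(14.25)), (np.float64(11.8), np.float64(-25.2), np.float64(13.25)), (np.float64(12.6), np.float64(-25.7), np.float64(10.75)), (np.float64(13.4), np.float64(-26.2), np.float64(11.75)), (np.float64(14.2), np.float64(-25.7), np.float64(11.25)), (np.float64(14.9), np.float64(-25.4), np.float64(10.5)), (np.float64(15.7), np.float64(-25.1), np.float64(10.0)), (np.float64(16.5), np.float64(-26.1), np.float64(9.5)), (np.float64(17.2), np.float64(-25.9), np.float64(9.0))]
ring [(np.float64(20.5), np.float64(-22.5), np.float64(6.75)), (np.float64(21.1), np.float64(-22.4), np.float64(6.5)), (np.float64(21.6), np.float64(-22.8), np.float64(7.25)), (np.float64(22.2), np.float64(-22.8), np.float64(7.25)), (np.float64(22.7), np.float64(-22.6), np.float64(7.0)), (np.float64(23.3), np.float64(-22.5), np.float64(6.75)), (np.float64(23.9), np.float64(-22.5), np.float64(6.75)), (np.float64(24.4), np.float64(-22.4), np.float64(6.5)), (np.float64(25.0), np.float64(-22.2), np.float64(6.25)), (np.float64(25.6), np.float64(-22.2), np.float64(6.25)), (np.float64(26.1), np.float64(-22.1), np.float64(6.0)), (np.float64(26.7), np.float64(-22.1), np.float64(6.0)), (np.float64(27.2), np.float64(-22.0), np.float64(5.75))]
```

Request:
carry_out(moves=[[1,0,0,0.7,0],[1,0,0,1.4,0],[1,0,0,2.1,0],[1,0,0,2.4,0],[1,0,0,2.4,2],[1,0,0,2.4,4],[1,0,0,2.4,5.5],[1,0,0,2.4,5.5]])

```text
t: 7.13
eef_pos: [0.5109, -0.0547, 0.1211]
ee_rot: [[0.906, -0.423, -0.001], [-0.423, -0.906, -0.0], [-0.001, 0.001, -1.0]]
contact_force: [2.4, -0.0, -12.6]
gripper_width: 0.0567
```

```bash
python3 -c "
from h import *
plan([.5113,-.055,.143],-108)
from mark import mark
p=mark('');save(p,'w5',cv2.resize(p['img'][140:340,200:440],None,fx=3,fy=3,interpolation=3))
"

```

```text
t 7.1333 pos [ 0.5109 -0.0547  0.1211] yawy -115.0 tilt 0.07 q [-2.550e-01  4.640e-01  1.727e+00 -1.000e-03  9.520e-01  1.752e+00] w 0.05665670184715836
F [  2.4  -0.  -12.6] T [ 0.08 -0.24  1.04]
shift cm [ 0.05  0.01 -2.19] spin -7.0
lid [(np.float64(9.5), np.float64(-26.5), np.float64(13.75)), (np.float64(10.3), np.float64(-27.8), np.float64(15.25)), (np.float64(11.1), np.float64(-27.5), np.float64(14.25)), (np.float64(11.8), np.float64(-27.2), np.float64(13.25)), (np.float64(12.6), np.float64(-27.2), np.float64(12.25)), (np.float64(13.4), np.float64(-27.0), np.float64(11.75)), (np.float64(14.2), np.float64(-26.9), np.float64(11.0)), (np.float64(14.9), np.float64(-26.9), np.float64(10.5)), (np.float64(15.7), np.float64(-26.7), np.float64(9.75)), (np.float64(16.5), np.float64(-26.6), np.float64(9.5)), (np.float64(17.2), np.float64(-26.6), np.float64(9.0))]
ring [(np.float64(20.5), np.float64(-27.2), np.float64(7.75)), (np.float64(21.1), np.float64(-27.4), np.float64(7.5)), (np.float64(21.6), np.float64(-27.3), np.float64(7.25)), (np.float64(22.2), np.float64(-27.1), np.float64(7.0)), (np.float64(22.7), np.float64(-27.6), np.float64(6.0)), (np.float64(23.3), np.float64(-27.5), np.float64(5.75)), (np.float64(23.9), np.float64(-27.5), np.float64(5.75)), (np.float64(24.4), np.float64(-27.4), np.float64(5.5)), (np.float64(25.0), np.float64(-27.8), np.float64(6.25)), (np.float64(25.6), np.float64(-27.6), np.float64(6.0)), (np.float64(26.1), np.float64(-27.6), np.float64(6.0)), (np.float64(26.7), np.float64(-27.5), np.float64(5.75)), (np.float64(27.2), np.float64(-27.5), np.float64(5.75))]
```

View pics/w5.png

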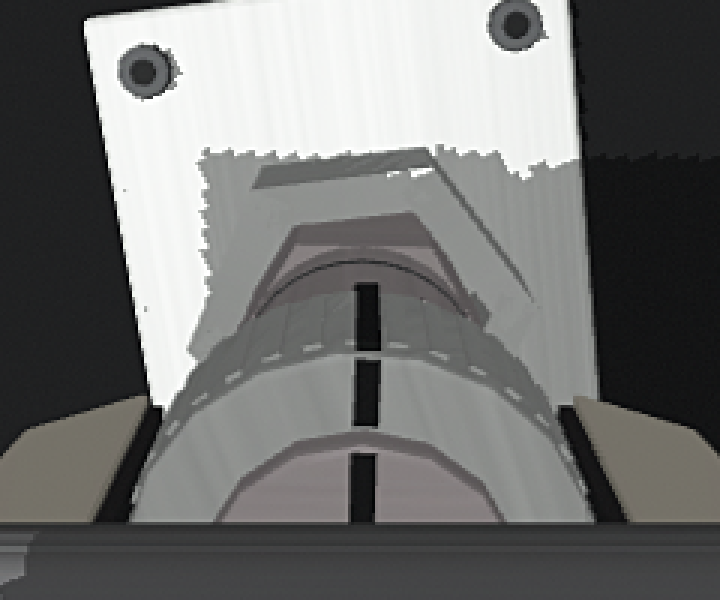

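Request:
carry_out(moves=[[1,0,0,-0.6,0],[1,0,0,-1.3,0],[1,0,0,-2.0,0],[1,0,0,-2.7,0],[1,0,0,-2.8,0],[1,0,0,-2.8,0],[1,0,0,-2.8,0]])

```text
t: 7.77
eef_pos: [0.511, -0.0548, 0.1497]
ee_rot: [[0.907, -0.422, -0.0], [-0.422, -0.907, -0.001], [0.0, 0.001, -1.0]]
contact_force: [-0.9, 0.4, -5.0]
gripper_width: 0.0561
```

```bash
python3 -c "
from h import *
plan([.5113,-.055,.143],-108)
from mark import mark
p=mark('');save(p,'w6',cv2.resize(p['img'][140:340,200:440],None,fx=3,fy=3,interpolation=3))
"

```

```text
t 7.7667 pos [ 0.511  -0.0548  0.1497] yawy -115.0 tilt 0.04 q [-2.560e-01  4.260e-01  1.696e+00 -1.000e-03  1.021e+00  1.751e+00] w 0.05614486760805804
F [-0.9  0.4 -5. ] T [-0.04  0.13  0.01]
shift cm [0.04 0.01 0.67] spin -7.0
lid [(np.float64(9.5), np.float64(-27.1), np.float64(15.5)), (np.float64(10.3), np.float64(-27.5), np.float64(15.25)), (np.float64(11.1), np.float64(-27.4), np.float64(14.0)), (np.float64(11.8), np.float64(-27.2), np.float64(13.25)), (np.float64(12.6), np.float64(-27.1), np.float64(12.5)), (np.float64(13.4), np.float64(-27.0), np.float64(11.75)), (np.float64(14.2), np.float64(-26.9), np.float64(11.0)), (np.float64(14.9), np.float64(-26.8), np.float64(10.25)), (np.float64(15.7), np.float64(-26.6), np.float64(10.0)), (np.float64(16.5), np.float64(-26.6), np.float64(9.5)), (np.float64(17.2), np.float64(-26.6), np.float64(9.0))]
ring [(np.float64(20.5), np.float64(-27.2), np.float64(7.75)), (np.float64(21.1), np.float64(-27.1), np.float64(7.5)), (np.float64(21.6), np.float64(-27.1), np.float64(7.5)), (np.float64(22.2), np.float64(-27.1), np.float64(7.0)), (np.float64(22.7), np.float64(-27.1), np.float64(7.0)), (np.float64(23.3), np.float64(-27.0), np.float64(6.75)), (np.float64(23.9), np.float64(-26.9), np.float64(6.5)), (np.float64(24.4), np.float64(-26.9), np.float64(6.5)), (np.float64(25.0), np.float64(-26.9), np.float64(6.5)), (np.float64(25.6), np.float64(-26.8), np.float64(6.25)), (np.float64(26.1), np.float64(-26.9), np.float64(6.0)), (np.float64(26.7), np.float64(-26.8), np.float64(5.75)), (np.float64(27.2), np.float64(-26.8), np.float64(5.75))]
```

View pics/w6.png

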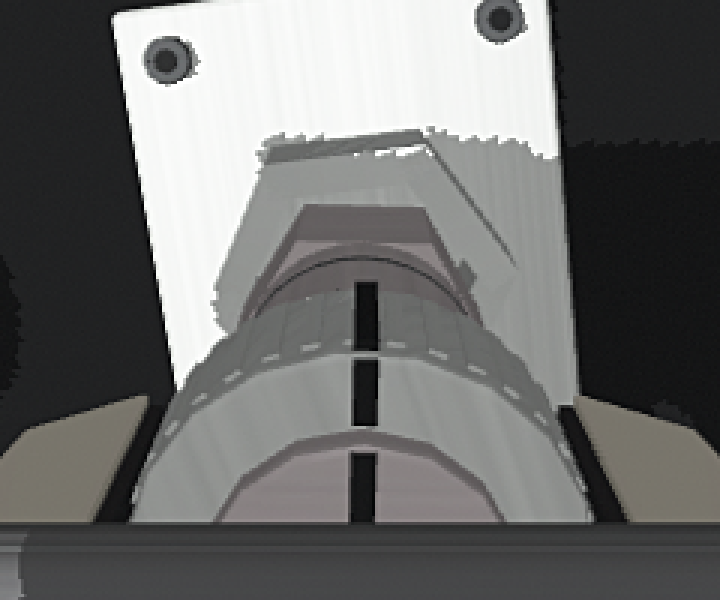

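Request:
carry_out(moves=[[1,0,0,0,-4],[1,0,0,0,-7.5],[1,0,0,0.7,-7.5],[1,0,0,1.5,-7.5],[1,0,0,2.1,-7.5],[1,0,0,2.3,-7.5],[1,0,0,2.3,-7.5]], grip_force=40)

```text
t: 8.4
eef_pos: [0.5101, -0.0546, 0.1252]
ee_rot: [[0.954, -0.301, -0.003], [-0.301, -0.954, 0.0], [-0.003, 0.001, -1.0]]
contact_force: [0.1, 0.2, -4.5]
gripper_width: 0.0565
```

```bash
python3 -c "
from h import *
plan([.5113,-.055,.1267],-108)
from mark import mark
p=mark('');save(p,'w7',cv2.resize(p['img'][140:340,200:440],None,fx=3,fy=3,interpolation=3))
"

```

```text
t 8.4 pos [ 0.5101 -0.0546  0.1252] yawy -107.5 tilt 0.18 q [-2.560e-01  4.580e-01  1.723e+00 -1.000e-03  9.640e-01  1.621e+00] w 0.05654497142562818
F [ 0.1  0.2 -4.5] T [-0.04  0.16 -0.  ]
shift cm [ 0.13  0.01 -0.15] spin 0.5
lid [(np.float64(9.5), np.float64(-20.6), np.float64(16.5)), (np.float64(10.3), np.float64(-20.2), np.float64(15.25)), (np.float64(11.1), np.float64(-20.1), np.float64(14.0)), (np.float64(11.8), np.float64(-20.0), np.float64(13.25)), (np.float64(12.6), np.float64(-19.8), np.float64(12.25)), (np.float64(13.4), np.float64(-19.6), np.float64(11.5)), (np.float64(14.2), np.float64(-19.6), np.float64(11.0)), (np.float64(14.9), np.float64(-19.5), np.float64(10.25)), (np.float64(15.7), np.float64(-19.4), np.float64(10.0)), (np.float64(16.5), np.float64(-19.2), np.float64(9.25)), (np.float64(17.2), np.float64(-19.1), np.float64(9.0))]
ring [(np.float64(20.5), np.float64(-19.9), np.float64(7.5)), (np.float64(21.1), np.float64(-19.9), np.float64(7.5)), (np.float64(21.6), np.float64(-19.8), np.float64(7.25)), (np.float64(22.2), np.float64(-19.8), np.float64(7.25)), (np.float64(22.7), np.float64(-19.6), np.float64(7.0)), (np.float64(23.3), np.float64(-19.6), np.float64(6.5)), (np.float64(23.9), np.float64(-19.6), np.float64(6.5)), (np.float64(24.4), np.float64(-19.5), np.float64(6.25)), (np.float64(25.0), np.float64(-19.5), np.float64(6.25)), (np.float64(25.6), np.float64(-19.4), np.float64(6.0)), (np.float64(26.1), np.float64(-19.4), np.float64(6.0)), (np.float64(26.7), np.float64(-19.4), np.float64(6.0))]
```

View pics/w7.png

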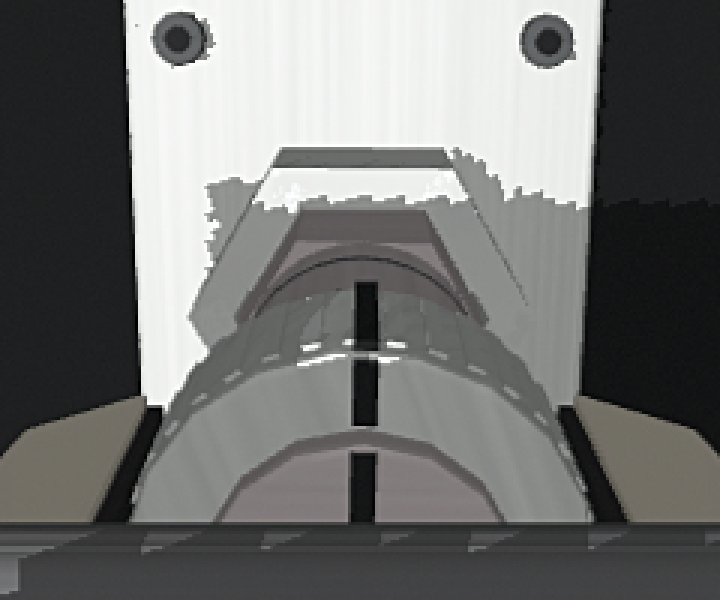

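Request:
carry_out(moves=[[1,-0.8,0,-0.3,0],[1,-1.6,0,-0.38,0],[1,-2.4,0,-0.4,0],[1,-3.15,0,-0.34,0],[1,-3.95,0,-0.2,0],[1,-4.7,0,0,0],[1,-4.7,0,0,0]], grip_force=20)

```text
t: 9.03
eef_pos: [0.4639, -0.0398, 0.1258]
ee_rot: [[0.954, -0.301, -0.004], [-0.301, -0.954, 0.0], [-0.003, 0.001, -1.0]]
contact_force: [1.5, -0.5, -1.0]
gripper_width: 0.0568
```

```bash
python3 -c "
from h import *
plan([.5113,-.055,.1267],-108)
p=ctrl.capture('wrist');save(p,'w8')
p=ctrl.capture('scene');save(p,'s8',cv2.resize(p['img'][180:320,130:310],None,fx=4,fy=4,interpolation=3))
"

```

```text
t 9.0333 pos [ 0.4639 -0.0398  0.1258] yawy -107.5 tilt 0.20 q [-2.500e-01  3.840e-01  1.850e+00 -1.000e-03  9.110e-01  1.626e+00] w 0.0567609216945098
F [ 1.5 -0.5 -1. ] T [-0.15 -0.12 -0.  ]
shift cm [ 4.98  0.02 -0.11] spin 0.5
```

View pics/w8.png

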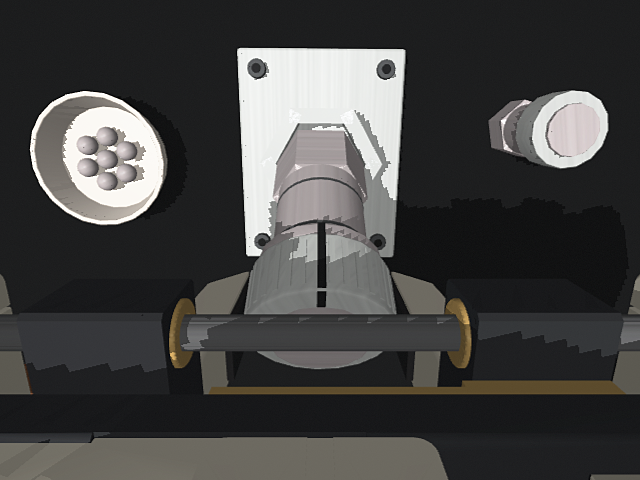

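View pics/s8.png

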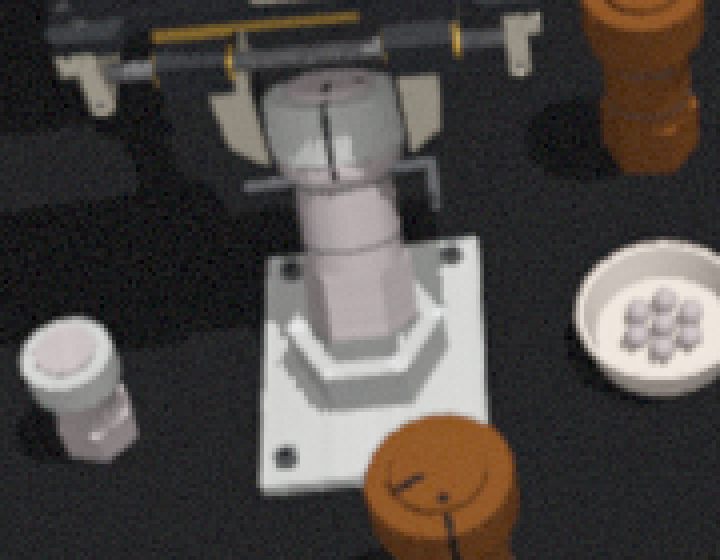

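Request:
carry_out(moves=[[1,-0.75,0,0.25,0],[1,-1.45,0,0.57,0],[1,-2.1,0,0.95,0],[1,-2.8,0,1.38,0],[1,-3.4,0,1.88,0],[1,-3.95,0,2.4,0],[1,-4.45,0,3.0,0],[1,-4.45,0,3.0,0]])

```text
t: 9.8
eef_pos: [0.4206, -0.0263, 0.0946]
ee_rot: [[0.954, -0.301, -0.006], [-0.301, -0.954, 0.001], [-0.006, 0.001, -1.0]]
contact_force: [-1.9, 0.3, -0.6]
gripper_width: 0.0563
```

```bash
python3 -c "
from h import *
plan([.5113,-.055,.1267],-108)
p=ctrl.capture('wrist');save(p,'w9')
p=ctrl.capture('scene');save(p,'s9',cv2.resize(p['img'][180:320,130:310],None,fx=4,fy=4,interpolation=3))
"

```

```text
t 9.8 pos [ 0.4206 -0.0263  0.0946] yawy -107.5 tilt 0.37 q [-2.440e-01  3.720e-01  1.995e+00 -1.000e-03  7.810e-01  1.632e+00] w 0.056329313362332246
F [-1.9  0.3 -0.6] T [-0.03  0.13  0.  ]
shift cm [ 9.5   0.01 -3.27] spin 0.5
```

View pics/w9.png

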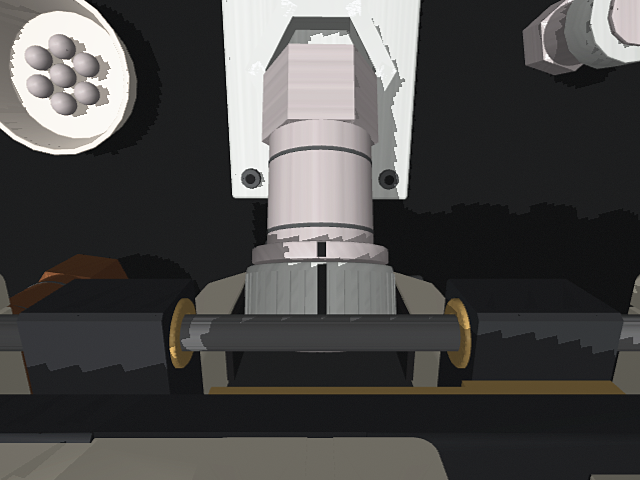

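View pics/s9.png

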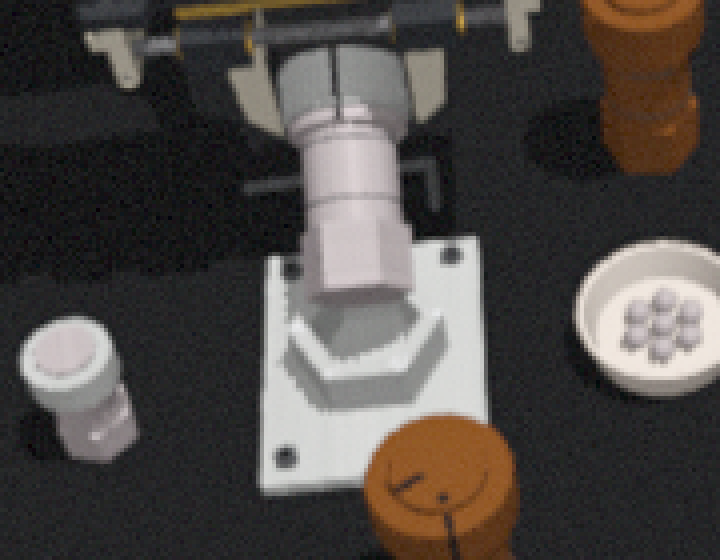

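Request:
carry_out(moves=[[1,-0.4,0,0.6,0],[1,-0.8,0,1.2,0],[1,-1.1,0,1.8,0],[1,-1.3,0,2.3,0],[1,-1.3,0,2.3,0]], grip_force=20)

```text
t: 10.32
eef_pos: [0.4084, -0.0225, 0.0715]
ee_rot: [[0.954, -0.301, -0.007], [-0.301, -0.954, 0.001], [-0.007, 0.001, -1.0]]
contact_force: [-0.1, 0.2, -1.1]
gripper_width: 0.0561
```

Request:
carry_out(moves=[[1,0,0,0,0],[1,0,0,0,0],[1,0,0,0,0]], grip_force=60)

```text
t: 10.57
eef_pos: [0.4085, -0.0225, 0.0716]
ee_rot: [[0.954, -0.301, -0.007], [-0.301, -0.954, 0.001], [-0.007, 0.001, -1.0]]
contact_force: [-0.4, -0.2, -1.3]
gripper_width: 0.0557
```

```bash
python3 -c "
from h import *
plan([.45,-.035,.28],-108)
p=ctrl.capture('wrist');save(p,'w10')
p=ctrl.capture('scene');save(p,'s10',cv2.resize(p['img'][180:320,130:310],None,fx=4,fy=4,interpolation=3))
"

```

```text
t 10.5667 pos [ 0.4085 -0.0225  0.0716] yawy -107.5 tilt 0.39 q [-2.430e-01  4.000e-01  2.048e+00 -1.000e-03  7.010e-01  1.634e+00] w 0.055686760287558514
F [-0.4 -0.2 -1.3] T [-0.15 -0.02  0.05]
shift cm [  4.19  -0.04 -20.86] spin 0.5
```

View pics/w10.png

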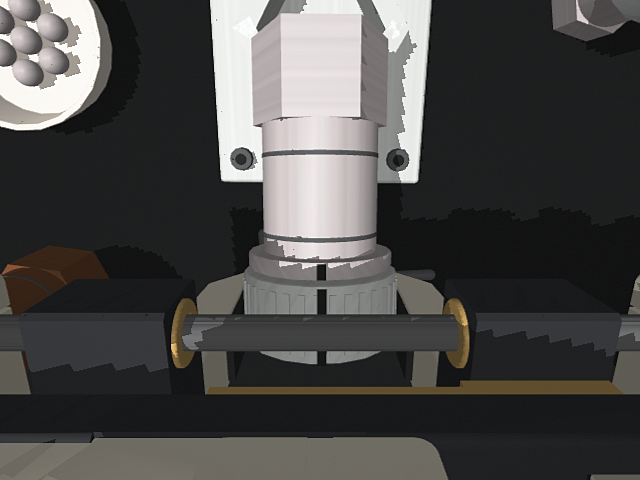

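View pics/s10.png

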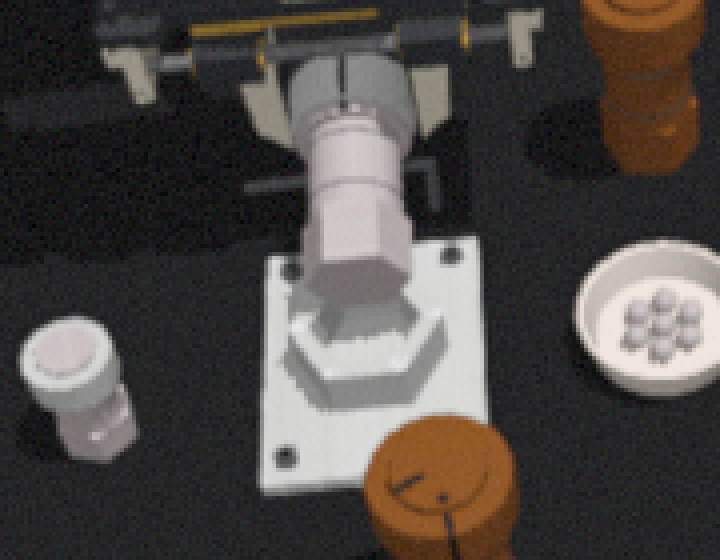

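Request:
carry_out(moves=[[1,0,0,-0.4,0],[1,0,0,-1.2,0],[1,0,0,-2.4,0],[1,0,0,-3.8,0],[1,0,0,-5.2,0],[1,0,0,-6.2,0],[1,0,0,-6.8,0],[1,0,0,-7,0]])

```text
t: 11.33
eef_pos: [0.409, -0.0226, 0.1427]
ee_rot: [[0.954, -0.301, -0.006], [-0.301, -0.954, 0.001], [-0.006, 0.001, -1.0]]
contact_force: [0.2, 0.7, -5.5]
gripper_width: 0.0556
```

```bash
python3 -c "
from h import *
plan([.45,-.035,.28],-108)
p=ctrl.capture('wrist');save(p,'w11')
p=ctrl.capture('scene');save(p,'s11',cv2.resize(p['img'][140:320,130:310],None,fx=3.3,fy=3.3,interpolation=3))
"

```

```text
t 11.3333 pos [ 0.409  -0.0226  0.1427] yawy -107.5 tilt 0.33 q [-2.420e-01  2.700e-01  1.969e+00 -1.000e-03  9.070e-01  1.634e+00] w 0.055647307201294266
F [ 0.2  0.7 -5.5] T [ 0.01  0.39 -0.04]
shift cm [  4.21  -0.04 -13.75] spin 0.5
```

View pics/w11.png

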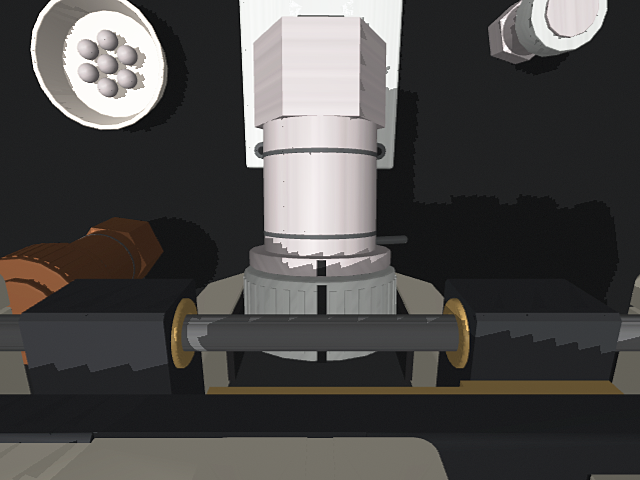

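View pics/s11.png

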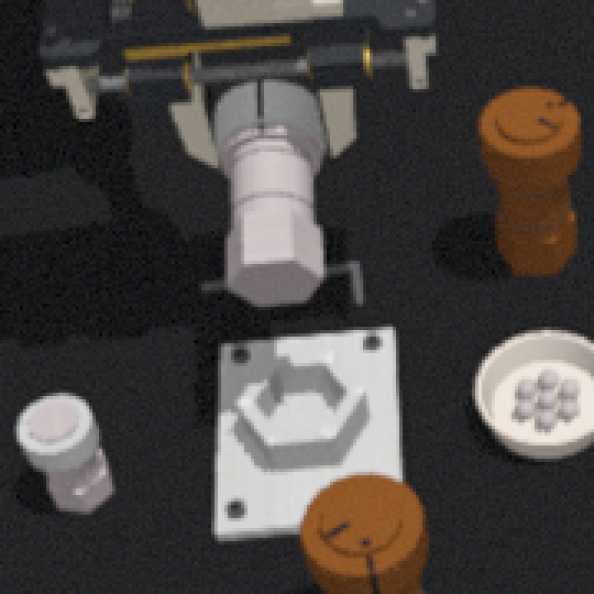

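Held level, free of the stand. Raising further.

Request:
carry_out(moves=[[1,0.3,0,-0.8,0],[1,0.8,0,-2.4,0],[1,1.4,0,-4.6,0],[1,2,0,-7,0],[1,2.5,0,-9.4,0],[1,2.8,0,-11.4,0],[1,3,0,-12.6,0],[1,3,0,-13,0]])

```text
t: 12.1
eef_pos: [0.439, -0.0319, 0.2727]
ee_rot: [[0.954, -0.301, -0.005], [-0.301, -0.954, 0.001], [-0.005, 0.001, -1.0]]
contact_force: [-0.1, -1.3, -4.5]
gripper_width: 0.0561
```

Request:
carry_out(moves=[[1,0,0,0,0],[1,0,0,0,0],[1,0,0,0,0],[1,0,0,0,0],[1,0,0,0,0],[1,0,0,0,0],[1,0,0,0,0],[1,0,0,0,0]])

```text
t: 12.77
eef_pos: [0.4389, -0.0319, 0.2726]
ee_rot: [[0.954, -0.301, -0.005], [-0.301, -0.954, 0.001], [-0.005, 0.001, -1.0]]
contact_force: [-0.2, -0.4, -4.4]
gripper_width: 0.0556
```

```bash
python3 -c "
from h import *
plan([.45,-.035,.28],-108)
p=ctrl.capture('wrist');save(p,'w12')
# upper foot flat depth profile along column 320
for v in range(20,250,20): print(v,px2w(p,320,v).round(4))
p=ctrl.capture('scene');save(p,'s12')
print(ctrl.read_state()['joint_velocities'].round(3))
"

```

```text
t 12.7667 pos [ 0.4389 -0.0319  0.2726] yawy -107.5 tilt 0.29 q [-2.470e-01  1.680e-01  1.694e+00 -1.000e-03  1.285e+00  1.630e+00] w 0.05564175462078282
F [-0.2 -0.4 -4.4] T [0.08 0.35 0.  ]
shift cm [ 1.15 -0.04 -0.75] spin 0.5
20 [ 0.537  -0.0633  0.2724]
40 [ 0.5312 -0.0614  0.2746]
60 [ 0.5256 -0.0597  0.2758]
80 [ 0.5199 -0.0579  0.2765]
100 [ 0.5142 -0.0561  0.2775]
120 [ 0.5084 -0.0542  0.2798]
140 [ 0.5026 -0.0524  0.2812]
160 [ 0.4965 -0.0505  0.28  ]
180 [ 0.4906 -0.0486  0.2818]
200 [ 0.4847 -0.0467  0.2838]
220 [ 0.4788 -0.0449  0.2856]
240 [ 0.4726 -0.0429  0.2863]
[ 0.    -0.    -0.     0.001 -0.001  0.   ]
```

View pics/w12.png

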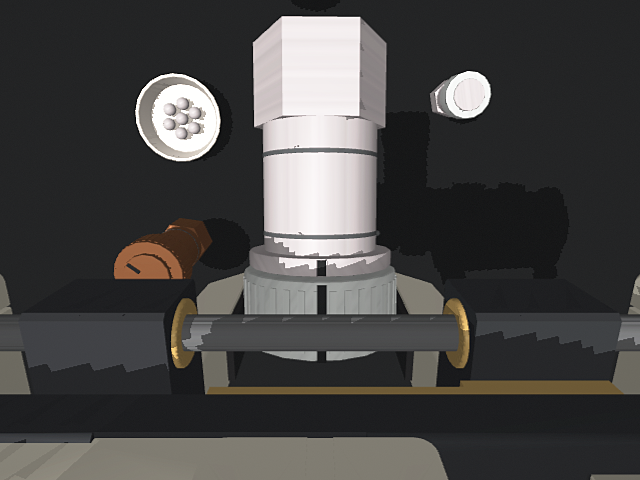

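View pics/s12.png

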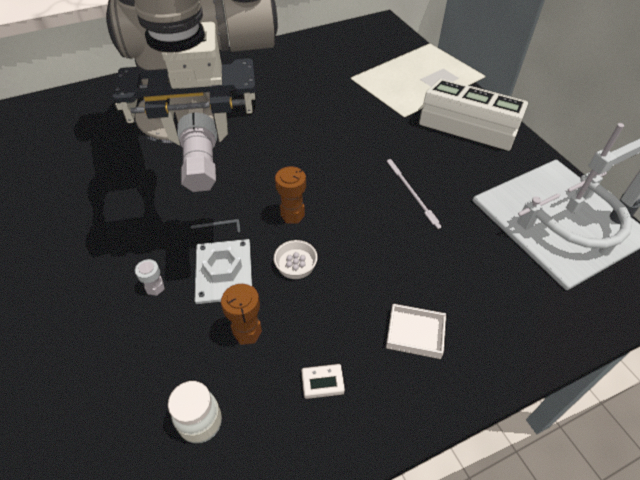

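```bash
python3 -c "
from h import *
print(ctrl.hand_in())
plan([.45,-.035,.28],-108)
p=ctrl.capture('wrist')
for v in range(20,120,40): print(v,px2w(p,320,v).round(4))
"
```

```text
the job is handed in; nothing more can be done
None
the job is handed in; nothing more can be done
```

The jar is locked, drawn out of the stand and held on its side in the gripper, and the job is handed in. No verdict came back.

**What I did**
- **Locking:** I gripped the ring from above and turned it about 76° clockwise to the stop, where the torque reached 1.4 N m and the lines met.
- **Lifting:** I drew the jar straight up until its foot was about 51 mm above the bench, held there, and both marks read within about 1° of each other.
- **Tipping:** The moves cannot tilt the tool. So I hooked the foot about 9 mm into the socket rim, eased the grip to 20 N, and swung the jar over about the pads. Then I gripped at 60 N and raised it.

**Last checks before hand-in, at t = 12.8 s**
- **Angle:** the jar's axis was about 79° from vertical, from the wrist depth picture.
- **Height:** the foot end was at about 0.25 m and the lid end higher.
- **Position:** the grip was about 8 cm in plan from the stand's axis.
- **Rest:** the joints were still, and I saw no slip during the 0.67 s hold.
- **Ring:** its line met the shoulder mark.
- **Other things:** they looked unmoved in the scene picture; I did not measure them.

**What disagreed:** after the first turn I backed the ring off 5.5°, meaning to centre the jar in the socket. The ring slipped back about 3.3°, to roughly 1.14 rad, which is still above 1.12. I saw this after the first lift, lowered the jar partway into the socket, turned the ring to the stop again and lifted again.

The final state could not be checked after hand-in, because the station was closed.

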